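Find the latched key on the bench switch box and release it

ROBOT

A 7-joint arm with a two-finger parallel gripper is mounted at the origin on the work surface; the furniture and walls round the work are solid. World frame = base frame: x ahead of the robot, y to its left, z up, the work surface at z = 0. Lengths are in m, angles in degrees, forces in N, time in s.
With the tool pointing down it reaches from about 0.35 to 0.775 m from the base axis. Payload 3.1 kg.
Tool frame: the origin (TCP) lies on the centre line of the jaws, within the pads' length; the fingertips stand 17 mm ahead of it and the grasp point (between the pads) lies 2 mm behind it (robot.tip_reach is the distance from the TCP to the fingertips, in m); z points along the fingers, y is the direction in which the jaws open and shut (so a half turn about z gives the same grasp; the last joint's range is limited). The gripper opens to 85 mm and grips with 20 to 120 N. Pads are 22 mm wide; open, the fingers measure 114 mm over their backs; the gripper's body (76 mm by 85 mm) begins 54 mm behind the grasp point. The pads swing forward as they close: fully open they stand 13 mm farther back than shut.
Start: joints at [67.741, 17.813, 0.802, 86.603, -0.252, 75.585, -1.558], TCP at [0.187, -0.517, 0.248] pointing down, gripper open.
Joint ranges: [-154.91, 154.91], [-16.99, 109.72], [-72.82, 74.43], [7.12, 147.25], [-82.49, 262.49], [11.32, 116.49], [-174.64, 174.64]. Speed limits (degrees/s): [159.86, 159.86, 180, 180, 180, 180, 180].

INTERFACE

Orientations are given as [roll, pitch, yaw] about the fixed x, y, z axes, in that order (R = Rz(yaw) Ry(pitch) Rx(roll)).
In Python, from station import robot, fingers, vision, workorder, recognise gives the robot as it stands. Calls block until the motion is done:
- robot.move_to(position, orientation): joint-space move of the TCP to a pose.
- robot.line_to(position, orientation=None, velocity=0.15, f_stop=None): straight line of the TCP; orientation=None keeps the orientation; velocity is the mean speed in m/s. With f_stop (N) it stops when the force on the tool has changed by that much, and returns True; else False.
- robot.move_j(angles): joint-space move.
- fingers.gripper_to(opening, force=None): opening from 0.0 (shut) to 1.0 (fully open); force is the grip in N (None keeps the last); returns when the fingers have stopped.
- robot.pause(seconds).
- robot.inverse_kinematics(position, orientation): joint angles nearest the present ones, or None.
- vision.grab_frame(name): name is "side" or "top" or "wrist"; returns the picture (420x560x3 uint8, red, green, blue); there is no depth.
- vision.calibration(name): a dict with "mtx" (3x3 intrinsics, pixels), "extrinsics" (4x4, takes a point from world to camera coordinates); the wrist camera has in their place "T_tool_cam" (4x4, takes a point from camera to tool coordinates, whose origin is the TCP and whose axes are the flange's). Camera axes: x right, y up, looking along -z (the intrinsics and any distortion apply to the point x, -y, -z); pixel columns grow to the right and rows downward; lengths in m; the calibration is good to about 2 mm. A picture is of the moment at which its call begins: read the wrist's pose just before it. calibration takes no time and is no camera call.
A pose or a line that the arm cannot do raises robot.PlanningError and nothing moves.
- workorder.close_job(): hands the job in, once; it reports no verdict.
Trained networks look in the newest picture that a camera, given by its name, has taken for a name from the list of things; names that differ only in an ending like _2 or _b are one class to them, and where a whole thing is asked for, a point or a joint stands for the part that bears it (a point fixed in the world has none). Each returns a list of dicts, best first, with "p" (0 to 1); they miss things now and then, are a little off and sometimes report something else, mostly with a low value. They report only what shows in the picture. A call takes as long as a camera call.
- recognise(label, camera): "rect" ([centre column, centre row, width, height] in pixels, round what is visible of it).
Readings, each from a call of its own:
- robot.current_time_s(): time.
- robot.current_joint_positions(): joint angles.
- robot.current_dq(): joint speeds.
- robot.current_joint_torque(): joint torques, N m.
- robot.current_tool_pos(): TCP position.
- robot.current_eef_rot(): TCP orientation.
- robot.current_contact_force(): force on the tool from outside, world axes, zero at the start.
- robot.current_torque(): the same for the moment, N m.
- robot.current_finger_gap(): opening from 0.0 (shut) to 1.0 (fully open).
Only numpy, scipy, OpenCV 4.12 (cv2) and the standard library are available. Lean on these libraries where they do the work, as an engineer would, in place of code of your own. Each camera call takes 0.05 s, during which the arm holds its last target.

TASK

One of the four identical push keys on the bench switch box has been left latched down, a few millimetres lower than the others; a light tap on each key tells which, as the latched one sits lower and does not yield. Press the latched key with the closed fingertips until its latch lets go, and leave it sprung up level with the others. Do not press any of the other three keys fully down, and do not move the loose things lying around.

Things in the scene. Friction and masses are not known exactly. Their poses are not given: they have to be found in the camera images.
- switch_box: low grey switch box screwed to the worktop, 100 mm (its x) by 250 mm (its y, plus a 23 mm thin flange at each end), top 49 mm above the worktop. Origin: centre of its underside; z up; x points away from the robot; y runs along the row of four keys, which stand on its centre line at y = -84, -28, +28, +84 mm.
- key_a_top (a point): middle of the upper face of key a; it moves down with the key. The four keys look alike: white square caps, 34 x 34 mm, in black bezels. The letters say nothing of the order along the row, which varies. The face of a key that is up lies 64 mm above the worktop, that of the latched key 60 mm.
- key_b_top (a point): middle of the upper face of key b; it moves down with the key. The four keys look alike: white square caps, 34 x 34 mm, in black bezels. The letters say nothing of the order along the row, which varies. The face of a key that is up lies 64 mm above the worktop, that of the latched key 60 mm.
- key_c_top (a point): middle of the upper face of key c; it moves down with the key. The four keys look alike: white square caps, 34 x 34 mm, in black bezels. The letters say nothing of the order along the row, which varies. The face of a key that is up lies 64 mm above the worktop, that of the latched key 60 mm.
- key_d_top (a point): middle of the upper face of key d; it moves down with the key. The four keys look alike: white square caps, 34 x 34 mm, in black bezels. The letters say nothing of the order along the row, which varies. The face of a key that is up lies 64 mm above the worktop, that of the latched key 60 mm.
- key_a (a joint): how far key a is down, m: 0 up, 0.004 latched, 0.008 bottom stop. A key that is up moves from 1.5 N on, 1 N more per mm (9.5 N at the bottom); tapped part-way and let go it just springs back. The latched key is met 4 mm lower and stays firm to about 5 N; at 7 to 10 N it goes down 2 mm or more further (by 0.0065), its latch lets go and it springs up to 0 when the finger leaves.
- key_b (a joint): how far key b is down, m: 0 up, 0.004 latched, 0.008 bottom stop. A key that is up moves from 1.5 N on, 1 N more per mm (9.5 N at the bottom); tapped part-way and let go it just springs back. The latched key is met 4 mm lower and stays firm to about 5 N; at 7 to 10 N it goes down 2 mm or more further (by 0.0065), its latch lets go and it springs up to 0 when the finger leaves.
- key_c (a joint): how far key c is down, m: 0 up, 0.004 latched, 0.008 bottom stop. A key that is up moves from 1.5 N on, 1 N more per mm (9.5 N at the bottom); tapped part-way and let go it just springs back. The latched key is met 4 mm lower and stays firm to about 5 N; at 7 to 10 N it goes down 2 mm or more further (by 0.0065), its latch lets go and it springs up to 0 when the finger leaves.
- key_d (a joint): how far key d is down, m: 0 up, 0.004 latched, 0.008 bottom stop. A key that is up moves from 1.5 N on, 1 N more per mm (9.5 N at the bottom); tapped part-way and let go it just springs back. The latched key is met 4 mm lower and stays firm to about 5 N; at 7 to 10 N it goes down 2 mm or more further (by 0.0065), its latch lets go and it springs up to 0 when the finger leaves.
- sanding_block: loose brown sanding block, 65 x 101 x 32 mm, behind the box; origin: centre of its underside. A bystander.
- tape_measure: loose black pocket tape measure, 35 x 70 x 60 mm, behind the box; origin: centre of its underside. A bystander.
- try_square: loose try square, rosewood stock and steel blade, lying flat, 185 x 113 x 16 mm, far to the left; origin: centre of its underside. A bystander.

How it is judged:
By the outcome, as a careful person would: the job done as asked, in the order asked, and still so for the second after the job is handed in, with the robot touching nothing.
It also fails if it takes over 48 s, if anything falls off the work surface, if the arm or the gripper's body presses on something with over 40 N, if the wrist force passes 120 N, or if a joint passes its speed limit or range.

## Working session

There is one attempt and no reset: what is moved stays moved. The work goes in short steps, each a Python script; the robot and the scene stay as the last script left them, time stands still between calls to the robot, and variables do not carry over. Pictures are saved under pics/ and viewed, and the job is handed in when it is done.

```bash
mkdir -p pics; ls; python3 - <<'E'
from station import robot, fingers, vision, workorder, recognise
import cv2,numpy as np
for n in ["side","top"]:
    f=vision.grab_frame(n); cv2.imwrite(f"pics/{n}0.png",f[:,:,::-1])
    print(n,vision.calibration(n))
    for l in ["switch_box","key_a_top","sanding_block","tape_measure","try_square"]:
        print(l,[(np.round(d["rect"]).tolist(),round(d["p"],2)) for d in recognise(l,n)][:6])
print(robot.current_time_s(),robot.current_tool_pos(),robot.current_eef_rot(),robot.current_contact_force(),robot.tip_reach)
E
```

```text
pics
side {'mtx': array([[416.90035162,   0.        , 278.79100718],
       [  0.        , 416.90035162, 210.11756376],
       [  0.        ,   0.        ,   1.        ]]), 'extrinsics': array([[ 0.99895548,  0.04549453,  0.00426513, -0.62556516],
       [-0.02573157,  0.48294945,  0.87527008, -0.07875644],
       [ 0.03776016, -0.8744656 ,  0.48361564, -1.24419477],
       [ 0.        ,  0.        ,  0.        ,  1.        ]])}
switch_box [([239.0, 261.0, 69.0, 79.0], 0.65), ([231.0, 262.0, 17.0, 12.0], 0.32)]
key_a_top [([236.0, 253.0, 14.0, 12.0], 0.6), ([240.0, 174.0, 11.0, 18.0], 0.41)]
sanding_block [([314.0, 264.0, 40.0, 34.0], 0.93)]
tape_measure [([303.0, 304.0, 23.0, 38.0], 0.76)]
try_square []
top {'mtx': array([[389.77607447,   0.        , 271.61703724],
       [  0.        , 389.77607447, 202.05608855],
       [  0.        ,   0.        ,   1.        ]]), 'extrinsics': array([[-0.03906638, -0.99923308,  0.0026601 ,  0.12625972],
       [ 0.97810118, -0.03769529,  0.20468794, -0.6337277 ],
       [-0.20443069,  0.01059826,  0.97882367, -0.96042518],
       [ 0.        ,  0.        ,  0.        ,  1.        ]])}
switch_box [([346.0, 244.0, 107.0, 49.0], 0.75)]
key_a_top [([359.0, 244.0, 12.0, 17.0], 0.61)]
sanding_block [([345.0, 175.0, 42.0, 41.0], 0.57), ([408.0, 183.0, 27.0, 24.0], 0.28)]
tape_measure [([411.0, 182.0, 28.0, 20.0], 0.53)]
try_square [([143.0, 249.0, 47.0, 62.0], 0.57)]
0.6 [ 0.18697862 -0.51726813  0.24832253] [1.79996090e+02 1.44556895e-03 1.98752230e+01] [ 0.57853712 -0.39603077 -0.22103284] 0.017
```

View pics/side0.png

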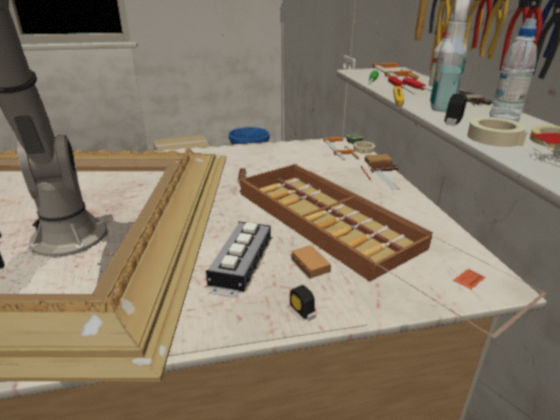

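View pics/top0.png

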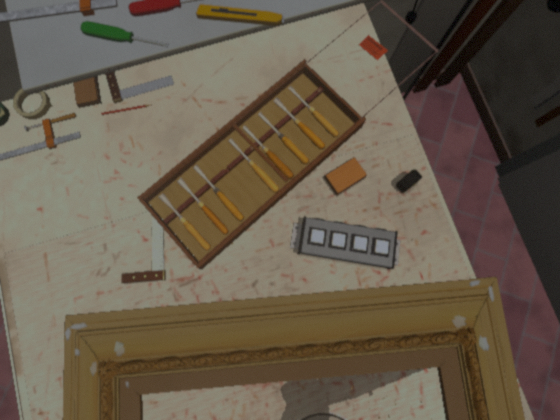

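The side view shows the box at about (240,255), with the tape measure and sanding block behind it. In the top view the four white caps are at about (317,236), (338,240), (360,243) and (382,247). A picture frame lies between the robot and the box.

```bash
cat > h.py <<'E'
from station import robot, fingers, vision, workorder, recognise
import cv2,numpy as np
from scipy.optimize import least_squares
F=np.diag([1,-1,-1.])
def proj(n,P):
    c=vision.calibration(n);E=c["extrinsics"];q=(np.asarray(P)@E[:3,:3].T+E[:3,3])@F
    u=q@c["mtx"].T; return u[:,:2]/u[:,2:]
def caps(img,box,lo=150,amin=40):
    x0,y0,x1,y1=box;g=cv2.cvtColor(img,cv2.COLOR_RGB2GRAY)[y0:y1,x0:x1]
    n,l,s,ce=cv2.connectedComponentsWithStats((g>lo).astype(np.uint8))
    return [(ce[i]+[x0,y0]).round(2).tolist()+s[i].tolist() for i in range(1,n) if s[i,4]>amin]
E
python3 - <<'E'
from h import *
t=cv2.imread("pics/top0.png")[:,:,::-1]; s=cv2.imread("pics/side0.png")[:,:,::-1]
cv2.imwrite("pics/ct.png",cv2.resize(t[210:280,285:405],None,fx=6,fy=6,interpolation=2)[:,:,::-1])
cv2.imwrite("pics/cs.png",cv2.resize(s[210:300,200:280],None,fx=6,fy=6,interpolation=2)[:,:,::-1])
for lo in(150,170,190):
    print(lo,"top",caps(t,(303,222,396,262),lo)); print("side",caps(s,(212,218,268,275),lo,15))
E
```

```text
150 top []
side [[229.34, 230.85, 0, 0, 56, 47, 965], [243.13, 237.25, 25, 15, 14, 10, 103], [236.14, 247.51, 17, 25, 16, 10, 125], [263.05, 265.17, 42, 30, 14, 27, 186], [228.67, 259.76, 9, 37, 17, 11, 140]]
170 top []
side [[228.86, 230.19, 0, 0, 56, 44, 865], [243.35, 237.17, 25, 16, 14, 8, 83], [236.24, 247.46, 17, 26, 15, 8, 94], [263.23, 265.75, 42, 31, 14, 26, 166], [228.86, 259.64, 10, 37, 15, 10, 105]]
190 top []
side [[249.55, 225.65, 32, 4, 12, 8, 60], [243.35, 237.09, 26, 16, 12, 7, 65], [215.69, 247.07, 0, 22, 12, 18, 103], [236.15, 247.35, 18, 26, 13, 8, 75], [228.9, 259.53, 11, 38, 13, 8, 86]]
```

```bash
sleep 1; ls pics
```

```text
cs.png
ct.png
side0.png
top0.png
```

View pics/ct.png

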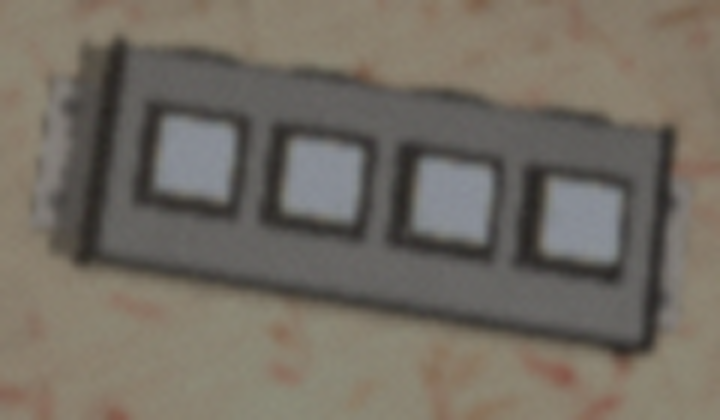

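View pics/cs.png

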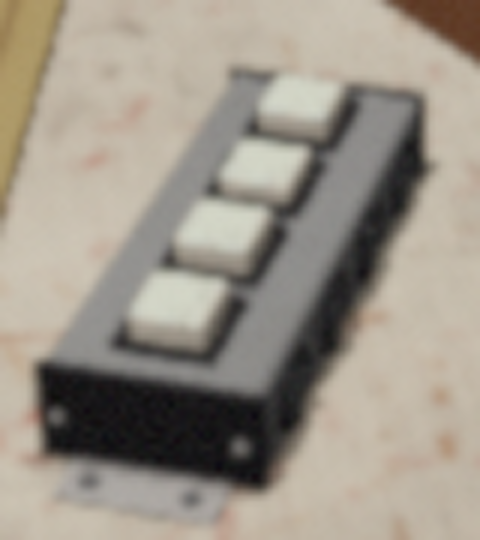

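The crops show four clear caps. The second from the far end, third in the side view, may sit a bit lower, but I can't be sure. Next I'll fit the box pose.

```bash
python3 - <<'E'
from h import *
t=cv2.imread("pics/top0.png")[:,:,::-1]; s=cv2.imread("pics/side0.png")[:,:,::-1]
b=t[...,2].astype(int)
m=((b>118)).astype(np.uint8); m[:222]=0;m[262:]=0;m[:,:306]=0;m[:,394:]=0
n,l,st,ce=cv2.connectedComponentsWithStats(m)
T=np.array(sorted([ce[i].tolist() for i in range(1,n) if st[i,4]>60])); print(T,st)
S=np.array([[249.6,227.2],[243.3,237.1],[236.2,247.4],[228.8,259.6]])  # far (y+) to near
S[0]=[249.55,225.65]
# top columns grow with -y
def pts(p): 
    c,s_=np.cos(p[2]),np.sin(p[2]); ys=np.array([84,28,-28,-84])/1e3
    return np.c_[p[0]-s_*ys,p[1]+c*ys,np.full(4,p[3] if len(p)>3 else .063)]
for nm,use in(("top",1),("side",2),("both",3)):
    f=lambda p:np.r_[(proj("top",pts(p))-T).ravel()*(use&1),(proj("side",pts(p))-S).ravel()*(use>>1)]
    r=least_squares(f,[.5,-.2,0]); print(nm,r.x[:2],np.degrees(r.x[2]),f(r.x).round(1)); print(pts(r.x).round(4))
E
```

```text
[[317.19565217 235.92028986]
 [338.47727273 239.43181818]
 [360.13235294 242.78676471]
 [381.58823529 246.35294118]] [[     0      0    560    420 234658]
 [   311    230     13     13    138]
 [   333    234     12     12    132]
 [   354    237     13     13    136]
 [   376    240     12     13    136]]
top [ 0.52782818 -0.09510478] -11.444044784847485 [-0.1  0.   0.1 -0.  -0.1  0.1  0.1 -0.   0.  -0.   0.  -0.   0.  -0.
  0.  -0. ]
[[ 0.5445 -0.0128  0.063 ]
 [ 0.5334 -0.0677  0.063 ]
 [ 0.5223 -0.1225  0.063 ]
 [ 0.5112 -0.1774  0.063 ]]
side [ 0.5267104  -0.09762929] -11.817137484373632 [ 0.   0.   0.   0.   0.   0.   0.   0.   0.   0.4 -0.1 -0.8  0.1  0.2
 -0.1  0.2]
[[ 0.5439 -0.0154  0.063 ]
 [ 0.5324 -0.0702  0.063 ]
 [ 0.521  -0.125   0.063 ]
 [ 0.5095 -0.1798  0.063 ]]
both [ 0.52718778 -0.095718  ] -11.64360647645611 [ 0.2  0.1  0.3  0.2  0.2  0.3  0.3  0.3  0.2  0.   0.1 -1.1  0.4 -0.2
  0.4 -0.2]
[[ 0.5441 -0.0134  0.063 ]
 [ 0.5328 -0.0683  0.063 ]
 [ 0.5215 -0.1231  0.063 ]
 [ 0.5102 -0.178   0.063 ]]
```

```bash
cat >> h.py <<'E'
K=np.array([[.5441,-.0134],[.5328,-.0683],[.5215,-.1231],[.5102,-.178]])
E
python3 - <<'E'
from h import *
for yaw in(78.4,-101.6,-11.6,168.4):
    print(yaw,[None if (q:=robot.inverse_kinematics([*k,.16],[180,0,yaw])) is None else np.round(q).tolist() for k in K])
E
```

```text
78.4 [[28.0, 26.0, -39.0, 94.0, 17.0, 66.0, -27.0], [32.0, 24.0, -35.0, 95.0, 15.0, 65.0, -19.0], [35.0, 23.0, -32.0, 96.0, 13.0, 65.0, -11.0], [38.0, 23.0, -27.0, 95.0, 11.0, 65.0, -4.0]]
-101.6 [[42.0, 34.0, -62.0, 94.0, 31.0, 71.0, 142.0], [48.0, 33.0, -62.0, 95.0, 31.0, 71.0, 148.0], [-33.0, 32.0, 65.0, 98.0, -31.0, 70.0, -153.0], [-27.0, 33.0, 65.0, 97.0, -31.0, 70.0, -146.0]]
-11.6 [[20.0, 23.0, -27.0, 94.0, 12.0, 65.0, -112.0], [22.0, 22.0, -22.0, 96.0, 9.0, 64.0, -104.0], [25.0, 21.0, -18.0, 96.0, 7.0, 64.0, -96.0], [28.0, 21.0, -14.0, 95.0, 6.0, 64.0, -89.0]]
168.4 [[29.0, 26.0, -41.0, 94.0, 18.0, 67.0, 63.0], [33.0, 25.0, -38.0, 95.0, 16.0, 66.0, 70.0], [38.0, 24.0, -35.0, 96.0, 15.0, 65.0, 77.0], [42.0, 24.0, -33.0, 95.0, 14.0, 65.0, 84.0]]
```

Yaw 78.4° works: the jaws lie along the box's x and the narrow side along the row. I'll tap the nearest key first.

```bash
cat >> h.py <<'E'
O=[180,0,78.4]
def tap(i,f=3.0,low=.0585,v=.02):
    k=K[i]; robot.line_to([*k,.017+.074],O,velocity=.12)
    f0=robot.current_contact_force()[2]
    hit=robot.line_to([*k,.017+low],O,velocity=v,f_stop=f)
    p=robot.current_tool_pos();F=robot.current_contact_force()
    print(i,hit,"tip z %.4f"%(p[2]-.017),"F",np.round(F,2),"f0 %.2f"%f0,"xyerr",np.round(p[:2]-k,4))
    robot.line_to([*k,.017+.074],O,velocity=.06); return hit
E
python3 - <<'E'
from h import *
fingers.gripper_to(0.0)
robot.move_to([*K[3],.15],O)
print(robot.current_time_s(),robot.current_finger_gap(),robot.current_contact_force())
robot.line_to([*K[3],.017+.085],O,velocity=.1)
f=vision.grab_frame("side");cv2.imwrite("pics/s1.png",f[:,:,::-1])
f=vision.grab_frame("top");cv2.imwrite("pics/t1.png",f[:,:,::-1])
cv2.imwrite("pics/j1.png",np.hstack([cv2.resize(cv2.imread("pics/s1.png")[170:310,170:310],(400,400)),cv2.resize(cv2.imread("pics/t1.png")[180:300,285:405],(400,400))]))
print(robot.current_time_s())
E
```

```text
3.1167 0.004705617571694349 [ 0.85594143 -0.06933635  0.13514615]
3.85
```

View pics/j1.png

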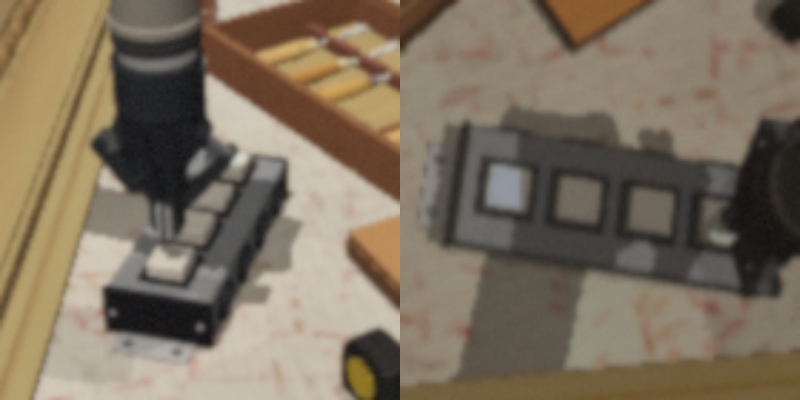

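The fingers are shut over the near key. At 85 mm height the tips appear slightly behind the cap in the side view, which is what the height parallax would give. I'll tap all four keys.

```bash
python3 - <<'E'
from h import *
for i in(3,2,1,0): tap(i)
print(robot.current_time_s())
E
```

```text
3 True tip z 0.0612 F [ 0.4  -0.08  3.55] f0 0.12 xyerr [ 0. -0.]
2 True tip z 0.0614 F [-1.01  0.32  3.9 ] f0 0.12 xyerr [-0.0001 -0.0005]
1 True tip z 0.0603 F [-0.96 -0.68  5.17] f0 0.87 xyerr [-0.0003 -0.0002]
0 True tip z 0.0614 F [-0.19 -0.67  3.48] f0 -0.79 xyerr [-0.0001 -0.0005]
9.9417
```

Key index 1 looks stiffer, but 5.2 N at 60.3 mm would also fit a key that is up. I'll repeat the tap more slowly and record force against depth.

```bash
python3 - <<'E'
from h import *
for i in(0,1,2):
    k=K[i]; robot.line_to([*k,.017+.0665],O,velocity=.08)
    robot.pause(.2);b=np.mean([robot.current_contact_force()[2] for _ in range(3)]);r=[]
    for z in(.063,.0615,.0605):
        h=robot.line_to([*k,.017+z],O,velocity=.01,f_stop=4.2); robot.pause(.15)
        r.append((round((robot.current_tool_pos()[2]-.017)*1e3,2),round(robot.current_contact_force()[2]-b,2),h))
        if h: break
    print(i,r); robot.line_to([*k,.017+.074],O,velocity=.06)
print(robot.current_time_s())
E
```

```text
0 [(np.float64(63.24), np.float64(0.96), False), (np.float64(61.68), np.float64(2.74), False), (np.float64(60.66), np.float64(5.77), False)]
1 [(np.float64(63.03), np.float64(0.07), False), (np.float64(61.53), np.float64(0.77), False), (np.float64(60.64), np.float64(1.53), False)]
2 [(np.float64(63.21), np.float64(2.3), False), (np.float64(61.69), np.float64(3.42), False), (np.float64(60.66), np.float64(4.84), False)]
18.1333
```

The retap settles it. Key 1 gives almost no force above about 60.6 mm, while keys 0 and 2 push back from about 63–64 mm. I'll press key 1.

```bash
python3 - <<'E'
from h import *
k=K[1]; robot.line_to([*k,.017+.064],O,velocity=.08)
b=robot.current_contact_force()[2]
for z in(.059,.0575,.0565,.0555):
    h=robot.line_to([*k,.017+z],O,velocity=.012,f_stop=13)
    print(h,round((robot.current_tool_pos()[2]-.017)*1e3,2),round(robot.current_contact_force()[2]-b,2))
    if h: break
robot.line_to([*k,.017+.075],O,velocity=.06)
# verify with gentle retap
robot.pause(.2);b=robot.current_contact_force()[2]
for z in(.063,.0615):
    h=robot.line_to([*k,.017+z],O,velocity=.015,f_stop=4); robot.pause(.1)
    print("retap",h,round((robot.current_tool_pos()[2]-.017)*1e3,2),round(robot.current_contact_force()[2]-b,2))
robot.line_to([*k,.017+.075],O,velocity=.06)
print(robot.current_time_s())
E
```

```text
False 59.57 5.3
False 58.18 7.01
False 57.42 7.22
False 56.56 8.14
retap False 63.09 1.99
retap False 61.62 2.92
22.7833
```

The key went down to 56.6 mm at about 8 N, and the gentle retap now meets it at the height of an up key. I'll retreat and compare pictures.

```bash
python3 - <<'E'
from h import *
robot.line_to([*K[1],.16],O,velocity=.12)
robot.move_to([.187,-.517,.248],[180,0,19.9])
S=vision.grab_frame("side");T=vision.grab_frame("top")
s0=cv2.imread("pics/side0.png")[:,:,::-1];t0=cv2.imread("pics/top0.png")[:,:,::-1]
c=lambda a,y,x,h,w:cv2.resize(a[y:y+h,x:x+w],(380,280),interpolation=2)
cv2.imwrite("pics/end.png",np.vstack([np.hstack([c(s0,215,200,90,122),c(S,215,200,90,122)]),np.hstack([c(t0,150,285,110,150),c(T,150,285,110,150)])])[:,:,::-1])
for lo in(170,190): print(caps(s0,(212,218,268,275),lo,15),caps(S,(212,218,268,275),lo,15),sep="\n")
d=np.abs(T.astype(int)-t0).max(2);print("top diff",(d[140:280,100:440]>40).sum());d=np.abs(S.astype(int)-s0).max(2);print("side diff",(d[215:330,200:340]>40).sum())
print(robot.current_time_s())
E
```

```text
[[228.86, 230.19, 0, 0, 56, 44, 865], [243.35, 237.17, 25, 16, 14, 8, 83], [236.24, 247.46, 17, 26, 15, 8, 94], [263.23, 265.75, 42, 31, 14, 26, 166], [228.86, 259.64, 10, 37, 15, 10, 105]]
[[228.85, 230.21, 0, 0, 56, 44, 869], [243.31, 236.18, 25, 15, 14, 8, 85], [236.19, 247.43, 17, 26, 15, 8, 95], [263.22, 265.75, 42, 31, 14, 26, 167], [228.9, 259.68, 10, 37, 15, 10, 106]]
[[249.55, 225.65, 32, 4, 12, 8, 60], [243.35, 237.09, 26, 16, 12, 7, 65], [215.69, 247.07, 0, 22, 12, 18, 103], [236.15, 247.35, 18, 26, 13, 8, 75], [228.9, 259.53, 11, 38, 13, 8, 86]]
[[249.57, 225.7, 32, 4, 12, 8, 61], [243.28, 236.11, 26, 15, 12, 7, 65], [216.14, 246.62, 0, 21, 13, 19, 110], [236.15, 247.35, 18, 26, 13, 8, 75], [228.9, 259.53, 11, 38, 13, 8, 86]]
top diff 0
side diff 11
25.6583
```

View pics/end.png

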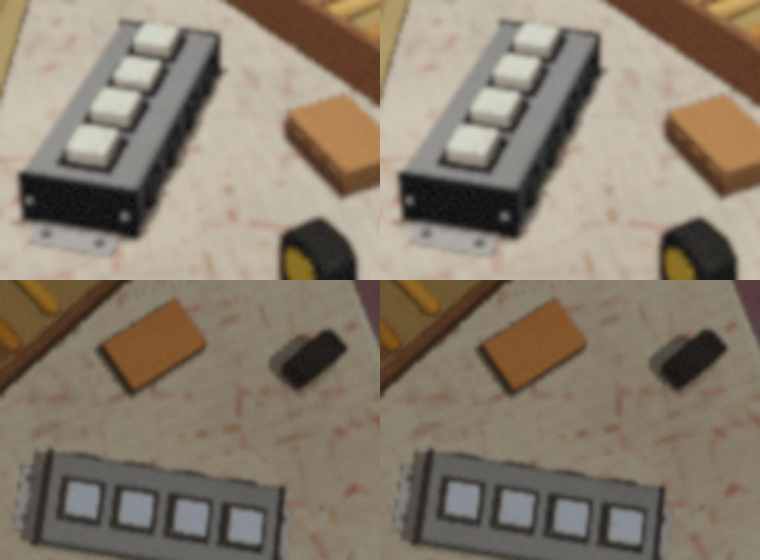

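In the side view the second cap from the far end has risen one pixel, from row 237.1 to 236.1, which fits 4 mm. The other three caps have not moved, and neither have the loose things. I'm handing the job in.

```bash
python3 -c "
from h import *
workorder.close_job()"
```

```text
the job is handed in; nothing more can be done
```

The latched key is released and the job is handed in. It was the second key from the left, at about (0.533, -0.068).

- **Finding it:** The first taps left some doubt, because that key's reading could also have fitted a key that was up. A slower tap settled it: I felt almost nothing above about 60.6 mm. The two keys beside it pushed back from 63–64 mm.
- **Pressing it:** I pushed it with the shut fingertips to 56.6 mm, about 3.4 mm below its latched height, at about 8 N.
- **Checks afterwards:** A gentle tap met it at the same height as the others. In the side picture its cap rose by the one pixel expected for 4 mm and lined up with the row.
- **Everything else:** The other keys were only tapped, by at most about 3.5 mm. The before and after pictures show those keys and the loose things unmoved. The arm went back to its start position, clear of everything, at 25.7 s.

No check failed at the end.

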